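Set a glass strip to the line of a strip scorer

TASK

Set the glass strip on the strip scorer ready for scoring: press it lightly home against the guide fence, slide it along the fence, keeping it lightly pressed against it all the way, until its leading end meets the black line engraved across the bed, then swing the hold-down arm over by its black grip so that its rubber foot rests on the glass and keeps it there. There is no stop at the line, and glass chips: no push on it, by the fingers, the fence or the foot, may exceed 10 N. Leave the vials and boxes around the scorer alone.

Things in the scene. Friction and masses are not known exactly. Their poses are not given: they have to be found in the camera images.
- scorer: Glass strip scorer fixed to the bench: cream base with a flat bed topped by a thin dark rubber mat, 50 mm above the bench. Origin on the bench; the bed runs from x -70 to +100 and y -190 to +190 mm of it. Its y axis is the direction in which the strip is advanced along the fence, its x axis points across the strip to the fence, z up.
- fence: Guide fence beyond the strip. Origin at bed height, axes as the scorer's (12 mm in +x, 30 mm in -y from its origin). The guiding face is that of a dark steel facing bar, 12 by 270 by 8 mm high, parallel to y and centred on this origin's y, screwed fast in slots anywhere from 0 to 16 mm beyond this origin in +x: not measured, to be felt. A strip that is home touches it all along.
- line (a point): Point at bed height on the black engraved line, 2 mm wide, the only line across the bed, parallel to the scorer's x axis. The strip's end should come to its middle. The point is about where the centre line of a strip that is home crosses it; axes as the scorer's. The line runs right across the bed.
- head (a point): Centre of the underside of the scoring head's arm, 25 mm before the line, 22 mm above the bed; axes as the scorer's. The arm, 20 mm wide (y), 18 mm high, reaches from a pillar behind the fence over the strip, its tip 17.5 mm in -x of this point; the wheel below it ends 16 mm above the bed, so the strip passes freely. The pillar's knob tops at 50 mm above the bed.
- strip: The glass strip, pale green, 25 (x) by 180 (y) by 10 mm thick, about 112 g, loose on the bed. Origin at the centre of its underside. Rubber mat: about 0.75 friction, so it can hardly be dragged from on top; 1 N pushes it by its sides. Along the facing it slides easily (0.2), so a fingertip pressing its near side (6 N) can carry it along. Starts 5 to 45 mm off the fence, up to 0.08 rad askew, 60 to 95 mm short of the line.
- strip_center (a point): Centre of the glass strip, 5 mm below its top; axes as the strip's (y along it, towards its leading end).
- lead_end (a point): Centre of the leading end face (+y end) of the glass strip, half-way up, 90 mm from the strip's centre; axes as the strip's.
- holddown (a joint): Hold-down arm: at 0 rad swung right back, 15 degrees past upright, away from the strip; grows as the arm swings over towards the scorer's -x and down. At 1.83 rad the arm is level and its foot just meets the top of the strip; stop at 1.95. Stiff hinge (0.12 N m): it stays where it is left.
- hinge (a point): Hinge axis of the hold-down arm (axis along the scorer's y), 95 mm above the bench; axes parallel to the scorer's.
- grip (a point): Centre of the black barrel grip across the end of the hold-down arm (a 10 mm rod), 24 mm in diameter, 34 mm long along the hinge axis with flat ends, 115 mm from the hinge axis. The sprung rubber foot (12 mm in diameter, 1.5 N per mm, 6 mm travel) sits 60 mm from the hinge, reaching 35 mm below the rod; a force on the grip acts about doubled at the foot: 2 to 3 N down on the grip is plenty.
- vial_a: Blue sample vial with a yellow cap, 24 mm in diameter, 58 mm tall, standing on the bench beside the scorer; leave alone. Origin under its centre.
- vial_b: A second such vial; leave alone. Origin under its centre.
- slide_box: White and blue box of slides, 32 by 82 by 34 mm high, on the bench beyond the scorer; leave alone. Origin under its centre.
- cover_box: Small white cover-glass box, 26 by 26 by 17 mm high, on the bench beside the scorer; leave alone. Origin under its centre.
Mind the look-alikes: they are no part of the job. Of the things that look like the strip, the middle-sized one is meant.

How it is judged:
By the outcome, as a careful person would: the job done as asked, in the order asked, and still so for the second after the job is handed in, with the robot touching nothing.
It also fails if it takes over 72 s, if anything falls off the work surface, if the arm or the gripper's body presses on something with over 40 N, if the wrist force passes 120 N, or if a joint passes its speed limit or range.

ROBOT

A 6-joint arm with a two-finger parallel gripper is mounted at the origin on the work surface. World frame = base frame: x ahead of the robot, y to its left, z up, the work surface at z = 0. Lengths are in m, angles in rad, forces in N, time in s.
With the tool pointing down it reaches from about 0.375 to 0.9 m from the base axis. Payload 3.1 kg.
Tool frame: the origin (TCP) lies midway between the tips of the shut fingers; the grasp point (between the pads) lies 19 mm behind it; z points along the fingers, y is the line along which they close (so a half turn about z gives the same grasp; the last joint's range is limited). The gripper opens to 85 mm and grips with 20 to 120 N. Pads are 22 mm wide; open, the fingers measure 114 mm over their backs; the gripper's body (76 mm by 85 mm) begins 54 mm behind the grasp point. The pads swing forward as they close: fully open they stand 13 mm farther back than shut.
Start: joints at [-1.526, 0.527, 1.433, -0, 1.181, -0.178], TCP at [0.138, -0.61, 0.231] pointing down, gripper open.
Joint ranges: [-3.08, 3.08], [-0.75, 2.2], [0.22, 2.44], [-1.43, 4.57], [0, 2.65], [-2.85, 2.85]. Speed limits (rad/s): [2.79, 2.79, 3.14, 3.14, 3.14, 3.14].

INTERFACE

Orientations are given as a unit quaternion [x, y, z, w].
In Python, from station import manip gives the robot as it stands. The module is installed in compiled form; this text tells all that it offers.
- The arm moves only by the tool apply_moves, never from a script. Its arguments are lists of equal length, an entry for each row: "claw": the gripper's target within -1 to 1 (fully open at 1, half-way at 0, shut at -1); "travel": the shift along the tool's x, y, z scaled (see below), a list of three; "turn": the turn, a rotation vector about the tool's x, y, z scaled (see below), a list of three. In form: {"claw": [claw, ...], "travel": [[dx, dy, dz], ...], "turn": [[rx, ry, rz], ...]}. A call has 1 to 5 rows; each row is the pose to reach, as a shift and turn from the pose commanded when the call began, along the tool's axes at that moment, turning the shorter way round; what a row does not reach only later rows make up. The controller multiplies each number of a shift by 800 mm and each number of a turn by 180 degrees. A row lasts 1/12 s, in which the tool goes at most 41.7 mm and 7.16 degrees, less where a joint would pass 70% of its speed; a pose out of reach is approached as far as the arm can. A call with a number of a shift or a turn outside -1 to 1 is refused whole. A call with a gripper value outside its range is refused whole. The fingers move at their own pace and stop on an object; "newtons" is the grip in N (left out, the last holds). Time passes only in rows, so rows that repeat a pose let the fingers close. It gives the time, the measured TCP pose, the force, the opening and the grip force at its end, in the units of the state.
- manip.sense(): the state, without advancing time (a new reading comes with each control period).
- manip.snapshot(name): name is "scene" or "top" or "wrist"; returns a dict with "pixels" (384x512x3 uint8, red, green, blue), "depth" (384x512 float32, m along the optical axis (not along the pixel's ray), 0 where there is no reading), "intrinsics" (3x3 intrinsics, pixels), "R" (3x3) and "t" (3): a world point X has camera coordinates R X + t. Camera axes: x right, y down, z forward; pixel columns grow to the right and rows downward; lengths in m; the calibration is good to about 2 mm. A picture is of the moment at which its call begins.
- manip.sign_off(): hands the job in; it is judged then, once.
The state is a dict: "t": time; "q": joint angles; "qd": joint speeds; "tau": joint torques, N m; "tcp_pos": TCP position; "tool_rot": TCP orientation; "force": force on the tool from outside, world axes, zero at the start; "ft_torque": the same for the moment, N m; "finger_gap": opening from 0.0 (shut) to 1.0 (fully open); "gripper_force": force on a finger pad.
Only numpy, scipy, OpenCV 4.12 (cv2) and the standard library are available. Lean on these libraries where they do the work, as an engineer would, in place of code of your own. Each camera call takes 0.05 s, during which the arm holds its last target. There are 200 camera calls.

## Working session

There is one attempt and no reset: what is moved stays moved. The work goes in short steps, Python scripts to look and compute and a tool call to move; the robot and the scene stay as the last step left them, time stands still between calls to the robot, and variables do not carry over. Pictures are saved under pics/ and viewed, at most 10 in all, crops included, and the job is handed in when it is done.

Besides the shell and the picture viewer there is one more tool, called as name(argument=value, ...) on one line, values as JSON. apply_moves: Moves the arm, as the interface text tells. Shifts and turns lie within -1 to 1; 1 stands for 800 mm of shift or 180 degrees of turn. Its arguments: {"type":"object","properties":{"claw":{"type":"array","items":{"type":"number"}},"travel":{"type":"array","items":{"type":"array","items":{"type":"number"}}},"turn":{"type":"array","items":{"type":"array","items":{"type":"number"}}},"newtons":{"type":"number"}},"required":["claw","travel","turn"]}

```bash
mkdir -p pics
cat > h.py <<'E'
import numpy as np, cv2
from station import manip
from scipy.spatial.transform import Rotation as Ro
def snap(n,save=None):
    s=manip.snapshot(n)
    if save: cv2.imwrite('pics/'+save,s['pixels'][...,::-1])
    return s
def ray(s,u,v):
    d=np.linalg.inv(s['intrinsics'])@np.array([u,v,1.]); R=np.array(s['R']);return -R.T@s['t'],R.T@d
def onz(s,u,v,z):
    o,d=ray(s,u,v);return o+d*(z-o[2])/d[2]
def dep(s,u,v):
    o,d=ray(s,u,v);return o+d*s['depth'][int(v),int(u)]
E
python3 - <<'E'
from h import *
np.set_printoptions(precision=4,suppress=True)
st=manip.sense();print(st)
for n in('scene','top'):
    s=snap(n,n+'0.png');print(n,s['R'],s['t'],s['intrinsics'])
    np.savez(n+'0.npz',**s)
E
```

```text
{'t': 0.0, 'q': array([-1.5265,  0.5284,  1.4339,  0.    ,  1.1814, -0.1785]), 'qd': array([-0.0013,  0.0009, -0.0002, -0.001 , -0.0004,  0.0003]), 'tau': array([ -0.0017, -44.2355, -17.8027,  -0.0003,   0.0085,  -0.    ]), 'tcp_pos': array([ 0.1381, -0.6088,  0.2304]), 'tool_rot': array([ 0.9938,  0.1112,  0.0001, -0.0011]), 'force': array([0.0245, 0.1885, 0.0006]), 'ft_torque': array([0.0022, 0.0057, 0.0179]), 'gripper_force': 0.0, 'finger_gap': 1.0022474757830349}
scene [[-0.845   0.5348  0.0049]
 [ 0.4176  0.6655 -0.6186]
 [-0.3341 -0.5207 -0.7857]] [ 0.4584 -0.0874  1.0468] [[360.4851   0.     257.9354]
 [  0.     360.4851 195.9482]
 [  0.       0.       1.    ]]
top [[-0.0091 -0.9999  0.011 ]
 [-0.9806  0.0068 -0.196 ]
 [ 0.1959 -0.0125 -0.9805]] [-0.0377  0.5227  1.0242] [[451.0547   0.     255.2936]
 [  0.     451.0547 187.9127]
 [  0.       0.       1.    ]]
```

View pics/scene0.png

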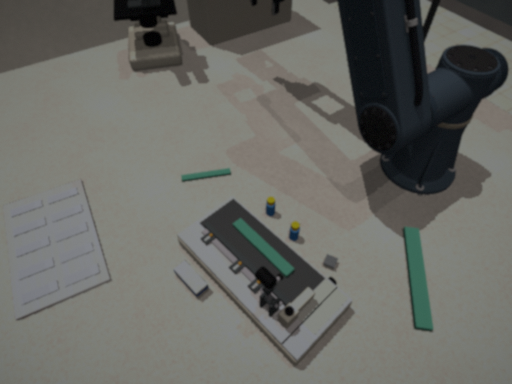

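View pics/top0.png

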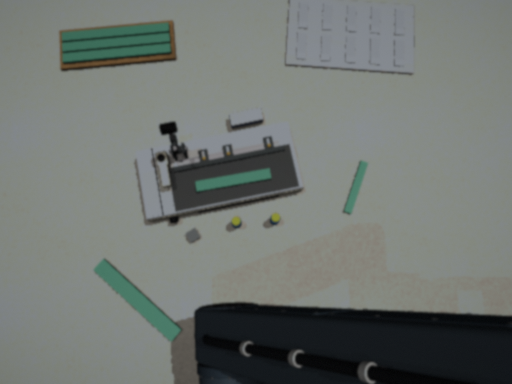

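The top view shows the scorer at about (220,175) with its +y pointing left. The strip candidates are (233,180) on the mat, the long one at (138,300), the small one at (356,187), and the tray strips at (115,45). The middle-sized one on the bed, (233,180), fits the description. I'll check it in a close crop.

Run:
```python
from h import *
np.set_printoptions(precision=4,suppress=True)
a=dict(np.load('top0.npz'));b=dict(np.load('scene0.npz'))
A=cv2.resize(a['pixels'][115:235,125:310],None,fx=4,fy=4,interpolation=cv2.INTER_CUBIC)[:, :740]
B=cv2.resize(b['pixels'][190:365,170:360],None,fx=4,fy=4,interpolation=cv2.INTER_CUBIC)
A=cv2.convertScaleAbs(A,alpha=1.6,beta=20);B=cv2.convertScaleAbs(B,alpha=1.6,beta=20)
cv2.imwrite('pics/ca.png',A[...,::-1]);cv2.imwrite('pics/cb.png',cv2.resize(B,(651,600))[...,::-1])
# green contours with metric sizes
hsv=cv2.cvtColor(a['pixels'],cv2.COLOR_RGB2HSV)
m=cv2.inRange(hsv,(65,70,50),(95,255,255))
for c in cv2.findContours(m,0,2)[0]:
    if cv2.contourArea(c)<50: continue
    r=cv2.minAreaRect(c);p=cv2.boxPoints(r)
    z=.06 if 150<r[0][1]<200 and 190<r[0][0]<290 else .01
    P=np.array([onz(a,*(q),z) for q in p]);print(r[0],z,P[:,:2].tolist(),np.linalg.norm(P[1]-P[0]),np.linalg.norm(P[2]-P[1]))
for n,uv in dict(bed1=(285,155),bed2=(290,180),bench=(330,220),grip=(168,128),arm=(155,190),capA=(236,221),capB=(275,217),strip=(233,180)).items(): print(n,dep(a,*uv))
```

```text
(137.3622589111328, 299.83209228515625) 0.01 [[0.33404353100235856, 0.3457384282915623], [0.3607487206821937, 0.32240796920058207], [0.19490007583846322, 0.13262852203249167], [0.16975916486737536, 0.1562553092686388]] 0.035460928882812374 0.2520357346963479
(232.62081909179688, 179.6845703125) 0.06 [[0.5394035930463197, 0.10370232835665372], [0.570767539921319, -0.07585648398840185], [0.5426741590155255, -0.08024374192926254], [0.5116851912722907, 0.09844859685433607]] 0.18227743758991308 0.028433889690959408
(355.3999938964844, 186.8000030517578) 0.01 [[0.47153846094022045, -0.259495410261587], [0.5992799864398821, -0.3079855037351707], [0.5934650718617737, -0.3243198359761799], [0.46595743263169553, -0.2755003268808641]] 0.13663523155488702 0.017338501703156806
(115.4498519897461, 42.45834732055664) 0.01 [[0.9543681899723604, 0.47039257085731173], [0.9826965658596633, 0.18719045738020149], [0.8960588897847657, 0.17742002922097194], [0.8687693844964667, 0.456762583317457]] 0.2846154141263511 0.08718685785182045
bed1 [ 0.6031 -0.1146  0.0521]
bed2 [ 0.541  -0.1252  0.0525]
bench [ 0.451  -0.2272 -0.0037]
grip [0.6159 0.1387 0.2193]
arm [0.5195 0.1972 0.0489]
capA [0.4425 0.0039 0.0588]
capB [ 0.4514 -0.0874  0.057 ]
strip [0.5409 0.0111 0.057 ]
```

View pics/ca.png

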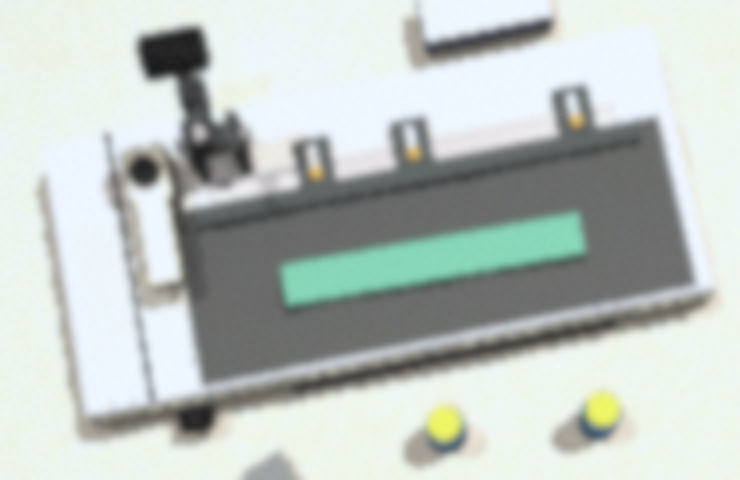

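View pics/cb.png

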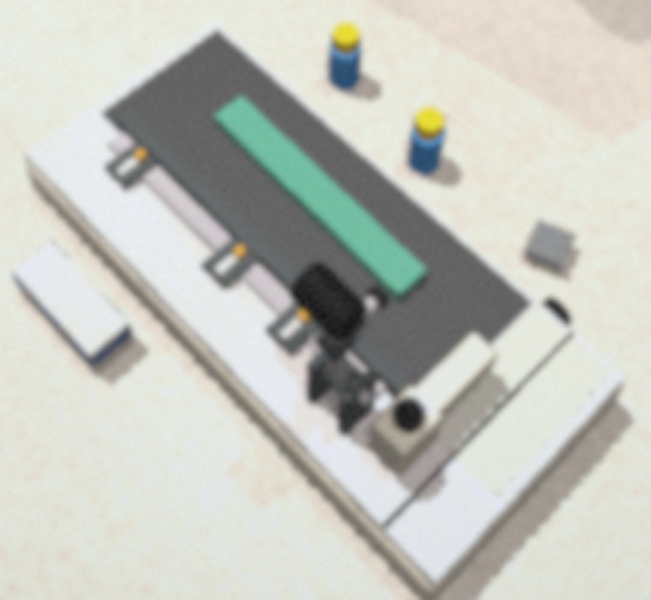

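The crops confirm it: the strip's leading end is at crop (283,285) in ca.png. The only line across the bed runs from (108,135) to (152,400). The head arm is at (155,225), and the hold-down's black grip at (173,52) is swung back. The tall things near the path are the two vials at (445,425) and (600,410).

Run:
```python
from h import *
np.set_printoptions(precision=4,suppress=True)
a=dict(np.load('top0.npz'))
f=lambda x,y,z:onz(a,125+(x+.5)/4-.5,115+(y+.5)/4-.5,z)
for n,(x,y,z) in dict(lineB=(108,135,.05),lineF=(152,400,.05),baseBL=(45,150,.05),baseFL=(85,415,.05),baseFR=(712,292,.05),baseBR=(655,30,.05),matFL=(203,383,.05),matFR=(692,285,.05),faceL=(200,230,.05),faceR=(640,142,.05),hinge=(220,165,.095),grip=(173,52,.206),headtip=(165,292,.072)).items(): print(n,f(x,y,z))
s=manip.sense();print(s['tcp_pos'])
w=snap('wrist','w0.png');print(w['R'],w['t'])
R=Ro.from_quat(s['tool_rot']).as_matrix();print('cam in tool',R.T@(-np.array(w['R']).T@w['t']-s['tcp_pos']))
```

```text
lineB [0.6223 0.2087 0.05  ]
lineF [0.46   0.1771 0.05  ]
baseBL [0.6131 0.2464 0.05  ]
baseFL [0.4515 0.2161 0.05  ]
baseFR [ 0.5227 -0.1552  0.05  ]
baseBR [ 0.6875 -0.125   0.05  ]
matFL [0.4699 0.1473 0.05  ]
matFR [ 0.527  -0.1434  0.05  ]
faceL [0.5627 0.1515 0.05  ]
faceR [ 0.616  -0.1141  0.05  ]
hinge [0.5907 0.1333 0.095 ]
grip [0.6212 0.1415 0.206 ]
headtip [0.5205 0.1672 0.072 ]
[ 0.1381 -0.6089  0.2304]
[[ 0.2215 -0.9751 -0.0023]
 [-0.9231 -0.2105  0.3219]
 [-0.3144 -0.0692 -0.9468]] [-0.6248 -0.0426  0.3815]
cam in tool [ 0.0828  0.001  -0.143 ]
```

apply_moves(claw=[-1, -1, -1, -1, -1], travel=[[0.0345, -0.0361, 0], [0.069, -0.0722, 0], [0.1035, -0.1083, 0], [0.138, -0.1444, 0], [0.1725, -0.1805, 0]], turn=[[0, 0, 0.0098], [0, 0, 0.0098], [0, 0, 0.0098], [0, 0, 0.0098], [0, 0, 0.0098]], newtons=20)

```text
t: 0.57
tcp_pos: [0.2413, -0.4363, 0.231]
tool_rot: [0.995, 0.095, 0.0, -0.0]
force: [-0.0, -0.5, 0.6]
finger_gap: 0.301
gripper_force: 0.0
```

apply_moves(claw=[-1, -1, -1, -1, -1], travel=[[0.0335, -0.0372, 0], [0.067, -0.0744, 0], [0.1005, -0.1116, 0], [0.134, -0.1488, 0], [0.1675, -0.186, 0]], turn=[[0, 0, 0], [0, 0, 0], [0, 0, 0], [0, 0, 0], [0, 0, 0]])

```text
t: 0.98
tcp_pos: [0.3444, -0.2647, 0.2313]
tool_rot: [0.995, 0.096, 0.0, -0.0]
force: [0.4, -0.8, -0.4]
finger_gap: -0.001
gripper_force: 0.0
```

apply_moves(claw=[-1, -1, -1, -1, -1], travel=[[0.0335, -0.0372, 0], [0.067, -0.0744, 0], [0.1005, -0.1116, 0], [0.134, -0.1488, 0], [0.1675, -0.186, 0]], turn=[[0, 0, 0], [0, 0, 0], [0, 0, 0], [0, 0, 0], [0, 0, 0]])

```text
t: 1.4
tcp_pos: [0.4476, -0.093, 0.2313]
tool_rot: [0.995, 0.096, -0.0, 0.0]
force: [0.5, -0.8, 0.0]
finger_gap: -0.004
gripper_force: 0.0
```

apply_moves(claw=[-1, -1, -1, -1, -1], travel=[[0.0335, -0.0372, 0], [0.067, -0.0744, 0], [0.09, -0.1, 0], [0.09, -0.1, 0], [0.09, -0.1, 0]], turn=[[0, 0, 0], [0, 0, 0], [0, 0, 0], [0, 0, 0], [0, 0, 0]])

```text
t: 1.82
tcp_pos: [0.5026, -0.0014, 0.231]
tool_rot: [0.995, 0.098, -0.0, 0.0]
force: [0.3, -0.8, -0.9]
finger_gap: 0.002
gripper_force: 0.0
```

Run:
```python
from h import *
np.set_printoptions(precision=4,suppress=True)
s=manip.sense();print(s['tcp_pos'],s['tool_rot'],s['force'],s['t'])
w=snap('wrist','w1.png');np.savez('w1.npz',**w)
cv2.imwrite('pics/w1b.png',cv2.convertScaleAbs(cv2.resize(w['pixels'],(800,600)),alpha=1.5,beta=20)[...,::-1])
```

```text
[ 0.5026 -0.0014  0.231 ] [ 0.9952  0.0977 -0.0003  0.0001] [ 0.2813 -0.7997 -0.9324] 1.8167
```

View pics/w1b.png

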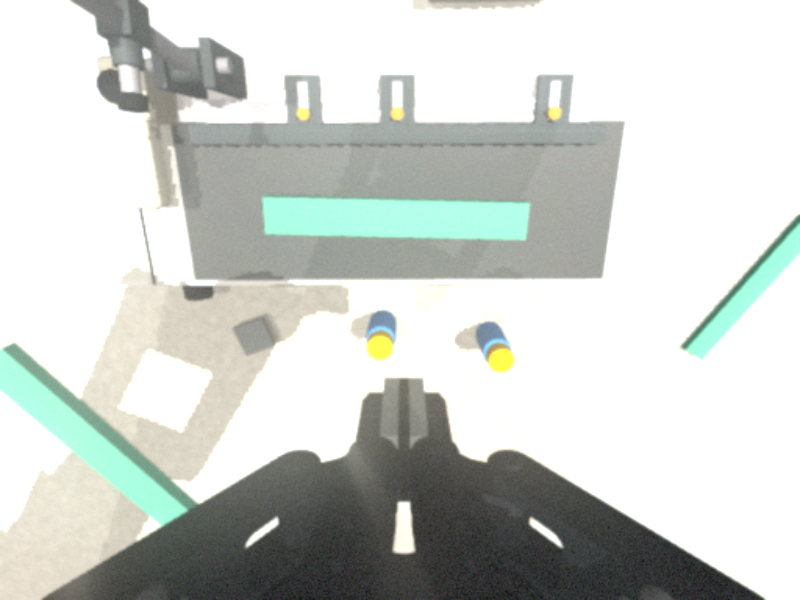

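The wrist view shows the strip (262–528, 197–240), the facing face edge at about row 144, the line at (140,208)–(153,283), and the hold-down foot at about (120,85). Fingertips are at (405,380).

```bash
cat >> h.py <<'E'
o=np.array([.554,.0427]);c,s_=np.cos(np.radians(11)),np.sin(np.radians(11))
def sc(P): d=np.array(P)[:2]-o; return 1000*np.array([d[0]*c+d[1]*s_,-d[0]*s_+d[1]*c])
def strip(w,box=(100,60,420,180)):
    hsv=cv2.cvtColor(w['pixels'],cv2.COLOR_RGB2HSV);m=cv2.inRange(hsv,(65,70,40),(95,255,255))
    M=np.zeros_like(m);x0,y0,x1,y1=box;M[y0:y1,x0:x1]=m[y0:y1,x0:x1]
    cs=max(cv2.findContours(M,0,cv2.CHAIN_APPROX_NONE)[0],key=cv2.contourArea)
    P=np.array([sc(onz(w,*q[0],.06)) for q in cs],np.float32);r=cv2.minAreaRect(P)
    return r,cv2.boxPoints(r),cs
E
python3 - <<'E'
from h import *
np.set_printoptions(precision=1,suppress=True)
w=dict(np.load('w1.npz'))
r,p,_=strip(w);print(r);print(p)
f=lambda x,y,z:sc(onz(w,(x+.5)/1.5625-.5,(y+.5)/1.5625-.5,z))
for n,(x,y,z) in dict(lineB=(140,208,.05),lineF=(153,283,.05),faceL=(195,144,.05),faceR=(600,143,.05),faceLt=(195,144,.058),faceRt=(600,143,.058),ftopL=(175,124,.058),bedFR=(604,279,.05),matFL=(194,279,.05),headtip=(170,208,.09),finL=(383,380,.235),finR=(425,380,.235)).items():print(n,f(x,y,z))
print('tcp',sc([.5026,-.0014]))
g=cv2.cvtColor(w['pixels'],cv2.COLOR_RGB2GRAY)
for v in (140,150,160,170,176): row=g[v,80:125].astype(int);u=80+row.argmin();print(v,u,g[v,u-3:u+4],sc(onz(w,u,v,.05)))
for u,v in((70,10),(150,48),(80,60),(84,65),(95,45)):
  P=dep(w,u,v);print(u,v,sc(P),P[2]*1000)
E
```

```text
((-17.974040985107422, -28.916259765625), (180.4176483154297, 25.99399185180664), 88.9432144165039)
[[ -32.6 -118.9]
 [  -6.6 -119.3]
 [  -3.3   61. ]
 [ -29.3   61.5]]
lineB [-13.1 150. ]
lineF [-67.5 150.4]
faceL [ 29.2 105.5]
faceR [  30.9 -165.5]
faceLt [ 29.  102.1]
faceRt [  30.8 -162.3]
ftopL [ 41.1 113.2]
bedFR [ -63.1 -182. ]
matFL [-64.4 119.7]
headtip [ -8.5 108.9]
finL [-49.2 -27.5]
finR [-49.1 -41.8]
tcp [-58.9 -33.5]
140 123 [100 101 101  96  98  99 100] [-20.6 114.4]
150 123 [134 103 100  99 101  99 101] [-31.7 116. ]
160 123 [174 155 110  98 100 101  99] [-43.  117.7]
170 96 [182 181 155  99 121 163 181] [-54.6 150.1]
176 97 [143 140 126  92 102 132 142] [-61.7 150.2]
70 10 [73.9 80. ] 170.29423683366787
150 48 [67.4 66.5] 72.85136278271919
80 60 [46.8 81.9] 165.60838822796043
84 65 [44.  80.6] 164.30551625077442
95 45 [ 65.6 103.9] 99.43379747772052
```

apply_moves(claw=[-1, -1, -1, -1, -1], travel=[[0, -0.0056, 0.05], [0, -0.0056, 0.1], [0, -0.0056, 0.15], [0, -0.0056, 0.2], [0, -0.0056, 0.22]], turn=[[0, 0, 0], [0, 0, 0], [0, 0, 0], [0, 0, 0], [0, 0, 0]])

```text
t: 2.28
tcp_pos: [0.4981, 0.0006, 0.0514]
tool_rot: [0.996, 0.095, -0.004, -0.001]
force: [-1.0, 0.4, 1.0]
finger_gap: 0.001
gripper_force: 0.0
```

apply_moves(claw=[-1, -1, -1, -1, -1], travel=[[0.004, 0, 0], [0.007, 0, 0], [0.01, 0, 0], [0.01, 0, 0], [0.01, 0, 0]], turn=[[0, 0, 0], [0, 0, 0], [0, 0, 0], [0, 0, 0], [0, 0, 0]])

```text
t: 2.7
tcp_pos: [0.5104, 0.0028, 0.0565]
tool_rot: [0.995, 0.096, 0.001, 0.0]
force: [-0.5, 0.8, 0.3]
finger_gap: 0.001
gripper_force: 0.0
```

```bash
sed -i 's/radians(11))/radians(11.35))/g' h.py
python3 - <<'E'
from h import *
np.set_printoptions(precision=4,suppress=True)
s=manip.sense();print(s['tcp_pos'],sc(s['tcp_pos']),s['tool_rot'],s['force'],s['t'])
w=dict(np.load('w1.npz'));print(strip(w)[:2], sc(onz(w,96.4,173,.05)))
E
```

```text
[0.5104 0.0028 0.0565] [-50.6349 -30.5793] [0.9954 0.0957 0.0012 0.0004] [-0.4813  0.7628  0.2998] 2.7
(((-18.15034294128418, -28.80591583251953), (180.4176483154297, 25.993989944458008), 88.59320831298828), array([[ -33.3581, -118.6685],
       [  -7.372 , -119.3066],
       [  -2.9426,   61.0566],
       [ -28.9287,   61.6948]], dtype=float32)) [-57.219  150.6185]
```

apply_moves(claw=[-1, -1, -1, -1, -1], travel=[[0.002, 0, 0.001], [0.004, 0, 0.0025], [0.005, 0, 0.0035], [0.005, 0, 0.0035], [0.005, 0, 0.0035]], turn=[[0, 0, 0], [0, 0, 0], [0, 0, 0], [0, 0, 0], [0, 0, 0]])

```text
t: 3.12
tcp_pos: [0.5134, 0.0042, 0.0525]
tool_rot: [0.995, 0.096, -0.0, -0.0]
force: [0.2, 0.7, 0.2]
finger_gap: -0.002
gripper_force: 0.0
```

apply_moves(claw=[-1, -1, -1, -1, -1], travel=[[0.003, 0, 0], [0.006, 0, 0], [0.009, 0, 0], [0.012, 0, 0], [0.015, 0, 0]], turn=[[0, 0, 0], [0, 0, 0], [0, 0, 0], [0, 0, 0], [0, 0, 0]])

```text
t: 3.53
tcp_pos: [0.5254, 0.0064, 0.0525]
tool_rot: [0.995, 0.096, -0.0, -0.0]
force: [-0.7, -0.9, 0.2]
finger_gap: -0.0
gripper_force: 0.2
```

apply_moves(claw=[-1, -1, -1, -1, -1], travel=[[0.003, 0, 0], [0.006, 0, 0], [0.009, 0, 0], [0.01, 0, 0], [0.01, 0, 0]], turn=[[0, 0, 0], [0, 0, 0], [0, 0, 0], [0, 0, 0], [0, 0, 0]])

```text
t: 3.95
tcp_pos: [0.5335, 0.0079, 0.0525]
tool_rot: [0.995, 0.096, 0.0, 0.0]
force: [0.7, -0.4, -0.9]
finger_gap: 0.002
gripper_force: 0.0
```

Run:
```python
from h import *
np.set_printoptions(precision=4,suppress=True)
s=manip.sense();print(s['tcp_pos'],sc(s['tcp_pos']),s['tool_rot'],s['force'],s['t'])
w=snap('wrist','w2.png')
g=cv2.inRange(cv2.cvtColor(w['pixels'],cv2.COLOR_RGB2HSV),(65,70,40),(95,255,255))
print(cv2.connectedComponentsWithStats(g)[2])
cv2.imwrite('pics/w2b.png',cv2.convertScaleAbs(cv2.resize(w['pixels'],(800,600)),alpha=1.5,beta=20)[...,::-1])
```

```text
[0.5335 0.0079 0.0525] [-26.9506 -30.1306] [0.9954 0.0959 0.0003 0.0001] [ 0.7302 -0.4001 -0.9309] 3.95
[[     0      0    512    384 177036]
 [    70    193    366     87  18809]
 [   223    247      1      1      1]
 [   212    248      1      1      1]
 [   232    248      1      1      1]
 [   228    250      1      1      1]
 [   230    250      1      1      1]
 [   222    250     24     44    394]
 [   273    250     15     30    251]
 [   291    251      1      1      1]
 [   191    255      1      1      1]
 [   223    259      1      1      1]
 [   216    260      1      1      1]
 [   214    262      1      1      1]
 [   214    265      1      1      1]
 [   208    267      2      1      2]
 [   211    266      1      1      1]
 [   215    267      1      1      1]
 [   218    266      1      1      1]
 [   217    273      1      1      1]
 [   282    279      3      3      5]
 [   286    279      3      3      4]
 [   276    280      1      1      1]
 [   239    283      1      1      1]
 [   244    282      7      7     11]
 [   267    282      6      5      9]
 [   271
[... 964 characters left out ...]
      1      1]
 [   250    293      1      1      1]
 [   254    292      1      1      1]
 [   258    292      1      1      1]
 [   295    292      1      1      1]
 [   183    295      1      1      1]
 [   221    294      2      2      2]
 [   230    295      4      3      6]
 [   241    294      1      1      1]
 [   192    297      1      1      1]
 [   223    297      2      2      2]
 [   227    297      1      1      1]
 [   236    296      1      2      2]
 [   248    298      2      1      2]
 [   224    301      1      1      1]
 [   230    300      1      1      1]
 [   232    301      1      1      1]
 [   237    307      1      1      1]
 [   366    345      1      1      1]]
```

View pics/w2b.png

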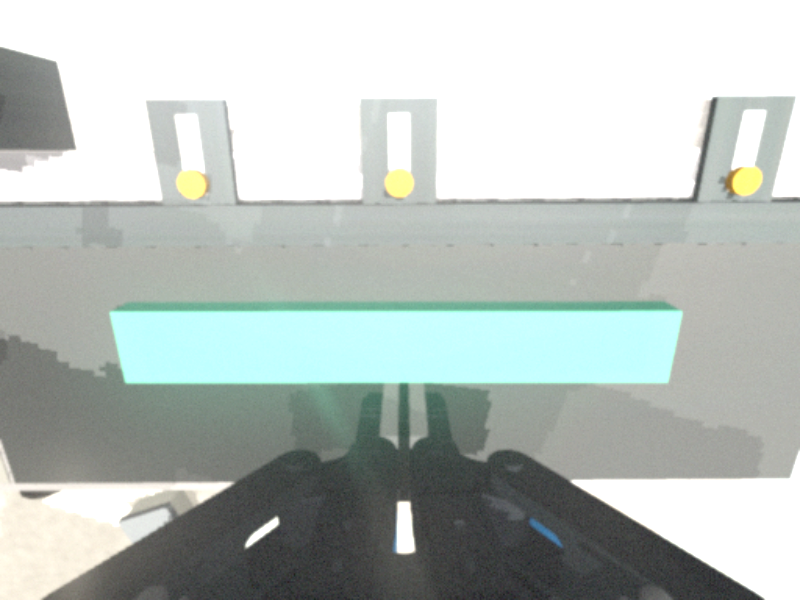

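The strip now lies square against the fingertips at (405,383), parallel to the facing edge at row 246. Its far top edge is at row 309.

Run:
```python
from h import *
np.set_printoptions(precision=2,suppress=True)
import os
w=snap('wrist')
f=lambda x,y,z:sc(onz(w,(x+.5)/1.5625-.5,(y+.5)/1.5625-.5,z))
for z,y in((.06,309),(.05,302),(.05,246),(.058,246),(.06,382)): print(z,y,f(120,y,z),f(400,y,z),f(670,y,z))
print(f(113,309,.06),f(124,382,.06),f(680,309,.06))
```

```text
0.06 309 [ 9.78 57.92] [  9.31 -30.21] [   8.86 -115.16]
0.05 302 [ 8.88 64.01] [  8.38 -30.13] [   7.9  -120.87]
0.05 246 [27.87 60.1 ] [ 27.38 -30.28] [  26.91 -117.4 ]
0.058 246 [29.39 55.06] [ 28.93 -30.35] [  28.49 -112.68]
0.06 382 [-15.87  63.21] [-16.37 -30.01] [ -16.84 -119.86]
[ 9.79 60.12] [-15.88  61.87] [   8.84 -118.31]
```

apply_moves(claw=[-1, -1, -1, -1, -1], travel=[[0.003, 0, 0], [0.006, 0, 0], [0.009, 0, 0], [0.012, 0, 0], [0.015, 0, 0]], turn=[[0, 0, 0], [0, 0, 0], [0, 0, 0], [0, 0, 0], [0, 0, 0]])

```text
t: 4.47
tcp_pos: [0.5451, 0.0102, 0.0525]
tool_rot: [0.995, 0.096, -0.0, 0.0]
force: [-1.3, -0.1, 0.4]
finger_gap: 0.0
gripper_force: 0.2
```

apply_moves(claw=[-1, -1, -1, -1, -1], travel=[[0.001, 0, 0], [0.002, 0, 0], [0.0025, 0, 0], [0.0025, 0, 0], [0.0025, 0, 0]], turn=[[0, 0, 0], [0, 0, 0], [0, 0, 0], [0, 0, 0], [0, 0, 0]])

```text
t: 4.88
tcp_pos: [0.5469, 0.0105, 0.0525]
tool_rot: [0.995, 0.096, 0.0, 0.0]
force: [0.0, 0.0, -0.1]
finger_gap: 0.001
gripper_force: 0.0
```

Run:
```python
from h import *
np.set_printoptions(precision=3,suppress=True)
F=[]
for i in range(8):
    w=snap('wrist');s=manip.sense();F.append(s['force'])
F=np.array(F);print(F[:,:2]@[c,s_],F.mean(0),sc(s['tcp_pos']),s['tcp_pos'],s['t'],s['tau'])
print([sc(onz(w,*q,.06)) for q in ((120,200),)])
g=w['pixels'].astype(int);print(g[185:202:1,256,1],g[185:202,160,1])
m=cv2.inRange(cv2.cvtColor(w['pixels'],cv2.COLOR_RGB2HSV),(65,60,40),(95,255,255))
for u in(100,150,200,256,300,350,400): 
    v=np.nonzero(m[100:260,u])[0]+100; print(u,v.min(),v.max())
```

```text
[ 0.313  0.083 -0.228  0.356 -0.238 -0.538 -0.671  0.368] [-0.071 -0.001 -0.049] [-13.395 -30.136] [0.547 0.011 0.053] 5.2833 [ -0.   -42.48  -8.85   0.     0.     0.  ]
[array([22.167, 36.723])]
[107 108 108 108 110 107 112 108 105  98 100  98  99 105 149 182 185] [106 108 106 107 108 106 111 107 106 102  99 100 100 106 147 180 185]
100 193 245
150 194 245
200 194 259
256 194 259
300 194 245
350 193 245
400 193 244
```

apply_moves(claw=[-1, -1, -1, -1, -1], travel=[[0.0008, 0, 0], [0.0016, 0, 0], [0.0024, 0, 0], [0.0032, 0, 0], [0.0036, 0, 0]], turn=[[0, 0, 0], [0, 0, 0], [0, 0, 0], [0, 0, 0], [0, 0, 0]])

```text
t: 5.7
tcp_pos: [0.5497, 0.0111, 0.0525]
tool_rot: [0.995, 0.096, 0.0, 0.0]
force: [-0.9, 0.4, -0.2]
finger_gap: 0.003
gripper_force: 0.2
```

apply_moves(claw=[-1, -1, -1, -1, -1], travel=[[0.0003, 0, 0], [0.0006, 0, 0], [0.0009, 0, 0], [0.0012, 0, 0], [0.0012, 0, 0]], turn=[[0, 0, 0], [0, 0, 0], [0, 0, 0], [0, 0, 0], [0, 0, 0]])

```text
t: 6.12
tcp_pos: [0.5506, 0.0113, 0.0525]
tool_rot: [0.995, 0.096, 0.0, -0.0]
force: [-0.1, 0.4, -0.2]
finger_gap: 0.003
gripper_force: 0.1
```

```bash
cat >> h.py <<'E'
def feel(n=6):
    F=[]
    for i in range(n): w=snap('wrist');s=manip.sense();F.append(s['force'])
    F=np.mean(F,0);np.set_printoptions(precision=3,suppress=True)
    print('F across %.2f along %.2f z %.2f'%(F[0]*c+F[1]*s_,-F[0]*s_+F[1]*c,F[2]),sc(s['tcp_pos']),s['tcp_pos'],s['t']);return w
E
python3 -c "
from h import *
feel()"
```

```text
F across -0.53 along -0.07 z -0.19 [ -9.491 -30.171] [0.551 0.011 0.053] 6.4167
```

apply_moves(claw=[-1, -1, -1, -1, -1], travel=[[0.0002, 0, 0], [0.0004, 0, 0], [0.0006, 0, 0], [0.0008, 0, 0], [0.001, 0, 0]], turn=[[0, 0, 0], [0, 0, 0], [0, 0, 0], [0, 0, 0], [0, 0, 0]])

```text
t: 6.83
tcp_pos: [0.5514, 0.0114, 0.0525]
tool_rot: [0.995, 0.096, -0.0, -0.0]
force: [-0.0, 0.4, 0.7]
finger_gap: -0.001
gripper_force: 0.2
```

```bash
python3 -c "
from h import *
feel(4)"
```

```text
F across -0.46 along 0.09 z 0.05 [ -8.717 -30.16 ] [0.551 0.011 0.053] 7.0333
```

apply_moves(claw=[-1, -1, -1, -1, -1], travel=[[0.0002, 0, 0], [0.0004, 0, 0], [0.0006, 0, 0], [0.0008, 0, 0], [0.001, 0, 0]], turn=[[0, 0, 0], [0, 0, 0], [0, 0, 0], [0, 0, 0], [0, 0, 0]])

```text
t: 7.45
tcp_pos: [0.5521, 0.0116, 0.0525]
tool_rot: [0.995, 0.096, 0.0, -0.0]
force: [-0.1, 0.8, -0.4]
finger_gap: 0.001
gripper_force: 0.2
```

apply_moves(claw=[-1, -1, -1, -1, -1], travel=[[0.0002, 0, 0], [0.0004, 0, 0], [0.0006, 0, 0], [0.0008, 0, 0], [0.001, 0, 0]], turn=[[0, 0, 0], [0, 0, 0], [0, 0, 0], [0, 0, 0], [0, 0, 0]])

```text
t: 7.87
tcp_pos: [0.553, 0.0117, 0.0525]
tool_rot: [0.995, 0.096, 0.0, 0.0]
force: [-0.0, -0.2, -0.0]
finger_gap: 0.002
gripper_force: 0.2
```

apply_moves(claw=[-1, -1, -1, -1, -1], travel=[[0.0002, 0, 0], [0.0004, 0, 0], [0.0006, 0, 0], [0.0008, 0, 0], [0.001, 0, 0]], turn=[[0, 0, 0], [0, 0, 0], [0, 0, 0], [0, 0, 0], [0, 0, 0]])

```text
t: 8.28
tcp_pos: [0.5537, 0.0119, 0.0525]
tool_rot: [0.995, 0.096, -0.0, 0.0]
force: [-0.2, -0.4, -0.4]
finger_gap: -0.001
gripper_force: 0.3
```

```bash
python3 -c "
from h import *
w=feel(5)
g=w['pixels'].astype(int)
for u in (100,256,400):print(g[150:202:2,u,1])
cv2.imwrite('pics/w3b.png',cv2.convertScaleAbs(cv2.resize(w['pixels'],(800,600)),alpha=1.5,beta=20)[150:420][...,::-1])
"
```

```text
F across -0.41 along 0.38 z 0.08 [ -6.326 -30.198] [0.554 0.012 0.053] 8.5333
[176 184 185 180 177 179 178 178 179 176 134  71  73 103 106 106 107 105
 108 102 104 102  99 105 104 153]
[198 174 147 161 161 158 161 159 159 161 137 102  96 107 106 110 108 109
 109 106 109 107 107 105 103 166]
[180 182 184 182 184 183 181 179 178 156  58  57  98 104 105 104 102 104
  99 100 103 103  99  99 107 176]
```

View pics/w3b.png

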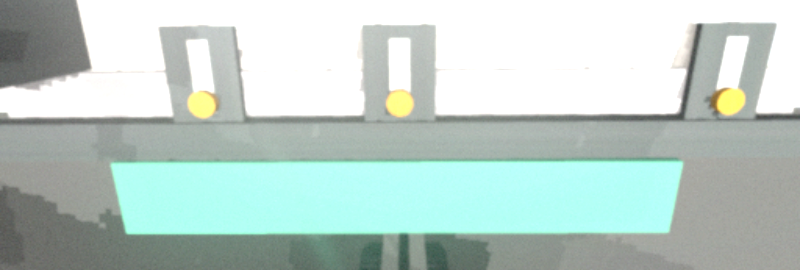

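apply_moves(claw=[-1, -1, -1, -1, -1], travel=[[0.0002, 0, 0], [0.0004, 0, 0], [0.0006, 0, 0], [0.0006, 0, 0], [0.0006, 0, 0]], turn=[[0, 0, 0], [0, 0, 0], [0, 0, 0], [0, 0, 0], [0, 0, 0]])

```text
t: 8.95
tcp_pos: [0.554, 0.0119, 0.0525]
tool_rot: [0.995, 0.096, -0.0, -0.0]
force: [-0.6, -0.2, 0.6]
finger_gap: -0.001
gripper_force: 0.4
```

The strip's far edge (row 160 of the crop) is within a pixel or so of the facing edge at row 158, so it is nearly home. I'll keep creeping.

apply_moves(claw=[-1, -1, -1, -1, -1], travel=[[0.0001, 0, 0], [0.0003, 0, 0], [0.0005, 0, 0], [0.0006, 0, 0], [0.0006, 0, 0]], turn=[[0, 0, 0], [0, 0, 0], [0, 0, 0], [0, 0, 0], [0, 0, 0]])

```text
t: 9.37
tcp_pos: [0.5541, 0.012, 0.0524]
tool_rot: [0.995, 0.096, -0.001, -0.0]
force: [-2.8, -0.7, 0.9]
finger_gap: -0.001
gripper_force: 1.3
```

```bash
python3 -c "
from h import *
w=feel(4)"
```

```text
F across -3.35 along -0.51 z 0.85 [ -5.95  -30.059] [0.554 0.012 0.052] 9.5667
```

apply_moves(claw=[-1, -1, -1, -1, -1], travel=[[0.0001, 0, 0], [0.0002, 0, 0], [0.0003, 0, 0], [0.0004, 0, 0], [0.0004, 0, 0]], turn=[[0, 0, 0], [0, 0, 0], [0, 0, 0], [0, 0, 0], [0, 0, 0]])

```text
t: 9.98
tcp_pos: [0.5541, 0.0121, 0.0524]
tool_rot: [0.995, 0.096, -0.001, -0.0]
force: [-5.4, -1.9, 1.8]
finger_gap: -0.002
gripper_force: 2.5
```

```bash
python3 -c "
from h import *
w=feel(4);s=manip.sense();print(s['tool_rot'])"
```

```text
F across -4.82 along -1.04 z 1.40 [ -5.929 -30.022] [0.554 0.012 0.052] 10.1833
[ 0.995  0.096 -0.001 -0.   ]
```

apply_moves(claw=[-1, -1, -1, -1, -1], travel=[[0, -0.001, 0], [0, -0.002, 0], [0, -0.003, 0], [0, -0.004, 0], [0, -0.005, 0]], turn=[[0, 0, 0], [0, 0, 0], [0, 0, 0], [0, 0, 0], [0, 0, 0]])

```text
t: 10.6
tcp_pos: [0.5533, 0.0159, 0.0523]
tool_rot: [0.995, 0.096, -0.001, -0.0]
force: [-4.2, -2.6, 2.2]
finger_gap: -0.002
gripper_force: 2.6
```

```bash
cat >> h.py <<'E'
def ends(w):
    m=cv2.inRange(cv2.cvtColor(w['pixels'],cv2.COLOR_RGB2HSV),(65,60,40),(95,255,255))
    n,l,st,_=cv2.connectedComponentsWithStats(m)
    for v in (215,225,235):
        u=np.nonzero(m[v]*(l[v]==l[225,150]))[0];print(v,u.min(),u.max(),sc(onz(w,u.min()-.5,v,.06)),sc(onz(w,u.max()+.5,v,.06)))
E
python3 -c "
from h import *
w=feel(4);ends(w)"
```

```text
F across -4.93 along -1.20 z 1.04 [ -5.933 -25.982] [0.553 0.016 0.052] 10.8
215 74 434 [21.829 65.353] [  20.94  -115.493]
225 76 432 [16.352 65.492] [  15.468 -115.525]
235 78 430 [10.74  65.634] [   9.861 -115.557]
```

apply_moves(claw=[-1, -1, -1, -1, -1], travel=[[0, -0.0025, 0], [0, -0.005, 0], [0, -0.0075, 0], [0, -0.01, 0], [0, -0.0125, 0]], turn=[[0, 0, 0], [0, 0, 0], [0, 0, 0], [0, 0, 0], [0, 0, 0]])

```text
t: 11.22
tcp_pos: [0.5513, 0.0258, 0.0523]
tool_rot: [0.995, 0.096, -0.001, -0.0]
force: [-4.1, -3.0, 1.7]
finger_gap: 0.001
gripper_force: 2.6
```

```bash
python3 -c "
from h import *
w=feel(4);ends(w)"
```

```text
F across -5.15 along -0.66 z 1.34 [ -5.931 -15.718] [0.551 0.026 0.052] 11.4167
215 74 434 [21.828 75.648] [  20.96  -105.166]
225 76 432 [16.35  75.787] [  15.49  -105.198]
235 78 430 [10.737 75.93 ] [   9.885 -105.231]
```

apply_moves(claw=[-1, -1, -1, -1, -1], travel=[[0, -0.004, 0], [0, -0.009, 0], [0, -0.014, 0], [-5e-05, -0.019, 0], [-5e-05, -0.024, 0]], turn=[[0, 0, 0], [0, 0, 0], [0, 0, 0], [0, 0, 0], [0, 0, 0]])

```text
t: 11.83
tcp_pos: [0.5475, 0.0447, 0.0523]
tool_rot: [0.995, 0.096, -0.001, -0.0]
force: [-6.1, -2.8, 0.5]
finger_gap: 0.003
gripper_force: 2.8
```

```bash
python3 -c "
from h import *
w=feel(4);ends(w)"
```

```text
F across -4.97 along 0.32 z 1.24 [-5.954  3.878] [0.547 0.045 0.052] 12.0333
215 74 434 [21.822 95.224] [ 20.979 -85.55 ]
225 76 432 [16.343 95.364] [ 15.512 -85.582]
235 79 430 [10.726 94.994] [  9.91  -85.616]
```

apply_moves(claw=[-1, -1, -1, -1, -1], travel=[[0, -0.004, 0], [0, -0.009, 0], [0, -0.014, 0], [-5e-05, -0.019, 0], [-5e-05, -0.024, 0]], turn=[[0, 0, 0], [0, 0, 0], [0, 0, 0], [0, 0, 0], [0, 0, 0]])

```text
t: 12.45
tcp_pos: [0.5438, 0.0634, 0.0523]
tool_rot: [0.995, 0.096, -0.001, -0.0]
force: [-5.9, -3.5, 1.8]
finger_gap: 0.002
gripper_force: 2.8
```

```bash
python3 -c "
from h import *
w=feel(4);ends(w)"
```

```text
F across -4.96 along 1.04 z 1.21 [-5.96 23.03] [0.544 0.064 0.052] 12.65
215 75 434 [ 21.836 113.866] [ 20.986 -66.373]
225 77 432 [ 16.358 114.001] [ 15.519 -66.406]
235 80 430 [ 10.742 113.626] [  9.917 -66.439]
```

apply_moves(claw=[-1, -1, -1, -1, -1], travel=[[0, -0.004, 0], [0, -0.009, 0], [0, -0.014, 0], [-5e-05, -0.019, 0], [-5e-05, -0.024, 0]], turn=[[0, 0, 0], [0, 0, 0], [0, 0, 0], [0, 0, 0], [0, 0, 0]])

```text
t: 13.07
tcp_pos: [0.54, 0.0823, 0.0523]
tool_rot: [0.995, 0.096, -0.001, -0.0]
force: [-6.7, -3.8, 2.0]
finger_gap: 0.004
gripper_force: 2.8
```

```bash
python3 -c "
from h import *
w=feel(4);ends(w);np.savez('w4.npz',**w)
t=snap('top');np.savez('t4.npz',**t)
cv2.imwrite('pics/w4b.png',cv2.convertScaleAbs(cv2.resize(w['pixels'],(800,600)),alpha=1.5,beta=20)[...,::-1])
"
```

```text
F across -5.10 along 0.49 z 1.40 [-5.959 42.247] [0.54  0.083 0.052] 13.2667
215 93 434 [ 21.805 124.046] [ 20.993 -47.138]
225 95 432 [ 16.327 124.073] [ 15.527 -47.172]
235 97 430 [ 10.714 124.099] [  9.925 -47.206]
```

View pics/w4b.png

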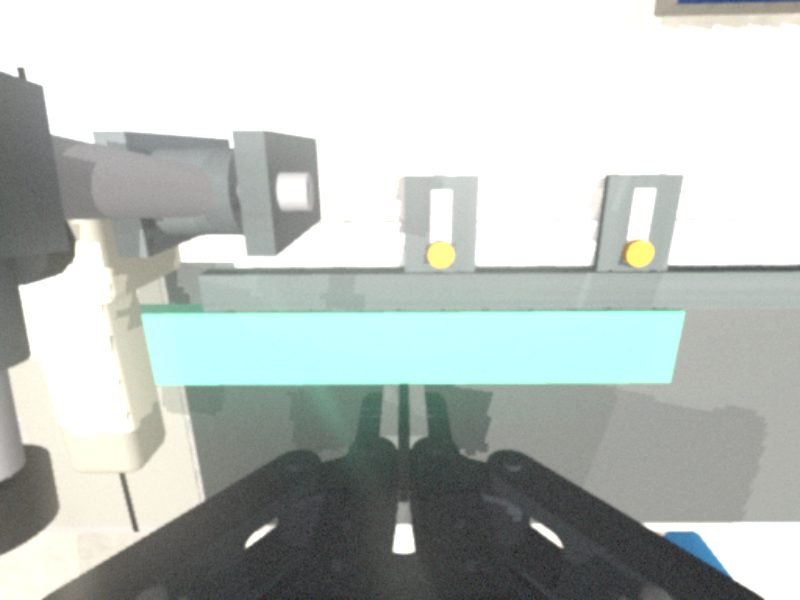

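The strip's trailing end is visible at (683,312)–(672,383), and its lead end is now under the head arm at about (150,340). The line is visible at (122,475)–(135,530).

```bash
python3 -c "
from h import *
w=dict(np.load('w4.npz'))
g=cv2.cvtColor(w['pixels'],cv2.COLOR_RGB2GRAY).astype(float)
for v in range(306,336,4):
    r=g[v,70:95];b=np.median(r);k=r.argmin();d=np.clip(b-r,0,None);d[:max(0,k-3)]=0;d[k+4:]=0
    u=70+(d*np.arange(25)).sum()/d.sum();print(v,round(u,2),sc(onz(w,u,v,.05)))
w=dict(np.load('w1.npz'));g=cv2.cvtColor(w['pixels'],cv2.COLOR_RGB2GRAY).astype(float)
for v in range(140,180,5):
    r=g[v,84:104];b=np.median(r);k=r.argmin();d=np.clip(b-r,0,None);d[:max(0,k-3)]=0;d[k+4:]=0
    u=84+(d*np.arange(20)).sum()/d.sum();print(v,round(u,2),sc(onz(w,u,v,.05)))
r,p,_=strip(w);print(r,p)
"
```

```text
306 78.35 [-41.62803005 150.09255952]
310 79.28 [-44.57710817 150.13270459]
314 80.33 [-47.55873255 150.09748971]
318 81.32 [-50.57295861 150.10611775]
322 82.32 [-53.62054388 150.10480336]
326 83.27 [-56.70188395 150.13475683]
330 84.25 [-59.81774302 150.14549326]
334 85.3 [-62.96878017 150.11572455]
140 90.62 [-19.87268988 150.22357933]
145 91.65 [-25.35666016 150.10684041]
150 92.48 [-30.90108252 150.21437152]
155 93.51 [-36.50778748 150.10239246]
160 94.38 [-42.17709343 150.16741941]
165 95.38 [-47.91065744 150.08409262]
170 96.37 [-53.709268   150.01786803]
175 96.84 [-59.57300097 150.54614959]
((-18.15034294128418, -28.80591583251953), (180.4176483154297, 25.993989944458008), 88.59320831298828) [[ -33.35811   -118.668465 ]
 [  -7.371954  -119.30663  ]
 [  -2.9425774   61.056633 ]
 [ -28.928732    61.6948   ]]
```

apply_moves(claw=[-1, -1, -1, -1, -1], travel=[[0, -0.004, 0], [0, -0.009, 0], [0, -0.014, 0], [-4e-05, -0.018, 0], [-4e-05, -0.019, 0]], turn=[[0, 0, 0], [0, 0, 0], [0, 0, 0], [0, 0, 0], [0, 0, 0]])

```text
t: 13.73
tcp_pos: [0.5369, 0.0975, 0.0522]
tool_rot: [0.995, 0.096, -0.001, -0.0]
force: [-5.1, -2.4, 1.5]
finger_gap: 0.002
gripper_force: 2.8
```

```bash
cat > m.py <<'E'
from h import *
w=feel(4);ends(w);np.savez('w5.npz',**w)
g=cv2.cvtColor(w['pixels'],cv2.COLOR_RGB2GRAY).astype(float)
for v in range(310,336,4):
    r=g[v,84:125];b=np.median(r);k=r.argmin();d=np.clip(b-r,0,None);d[:max(0,k-3)]=0;d[k+4:]=0
    u=84+(d*np.arange(len(r))).sum()/d.sum();print(v,round(u,2),sc(onz(w,u,v,.05)))
cv2.imwrite('pics/w5b.png',cv2.convertScaleAbs(cv2.resize(w['pixels'][170:345,40:240],(800,700))[:600],alpha=1.5,beta=20)[...,::-1])
t=snap('top','t5.png');np.savez('t5.npz',**t)
cv2.imwrite('pics/t5b.png',cv2.convertScaleAbs(cv2.resize(t['pixels'][120:230,130:270],None,fx=5,fy=5,interpolation=2),alpha=1.5,beta=20)[...,::-1])
E
python3 m.py
```

```text
F across -5.19 along -0.31 z 1.24 [-5.956 57.121] [0.537 0.098 0.052] 13.9333
215 126 434 [ 21.754 122.358] [ 20.995 -32.266]
225 128 432 [ 16.277 122.183] [ 15.528 -32.3  ]
235 129 430 [ 10.668 122.517] [  9.926 -32.334]
310 120.68 [-44.637 139.802]
314 121.62 [-47.618 139.7  ]
318 122.61 [-50.632 139.566]
322 122.84 [-53.677 139.898]
326 122.67 [-56.754 140.485]
330 122.76 [-59.867 140.92 ]
334 120.99 [-63.01  142.525]
```

View pics/w5b.png

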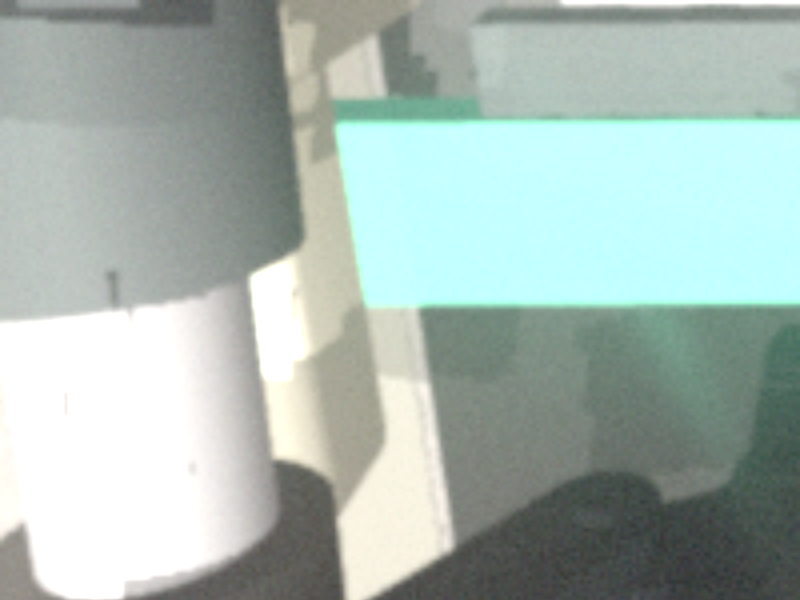

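The lead end is hidden under the head arm in this view, and the hold-down foot hides the line. I'll check the top view.

View pics/t5b.png

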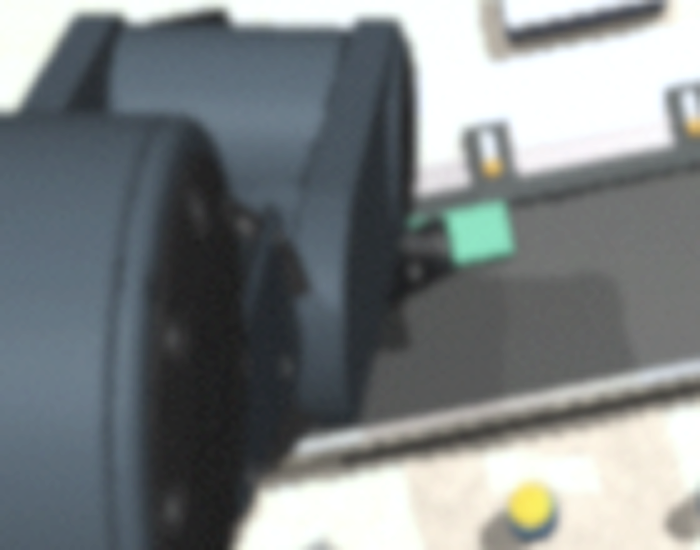

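apply_moves(claw=[-1, -1, -1, -1, -1], travel=[[0, -0.0006, 0], [0, -0.0012, 0], [0, -0.0018, 0], [0, -0.0024, 0], [0, -0.0025, 0]], turn=[[0, 0, 0], [0, 0, 0], [0, 0, 0], [0, 0, 0], [0, 0, 0]])

```text
t: 14.4
tcp_pos: [0.5366, 0.0991, 0.0522]
tool_rot: [0.995, 0.096, -0.001, -0.0]
force: [-5.3, -2.3, 1.0]
finger_gap: 0.0
gripper_force: 2.8
```

```bash
python3 -c "
from h import *
w=feel(4);ends(w)"
```

```text
F across -5.64 along -1.22 z 1.76 [-5.954 58.72 ] [0.537 0.099 0.052] 14.6
215 130 435 [ 21.762 121.915] [ 20.985 -31.218]
225 131 432 [ 16.289 122.222] [ 15.518 -30.752]
235 133 430 [ 10.678 122.024] [  9.914 -30.787]
```

apply_moves(claw=[-1, -1, -1, -1, -1], travel=[[0, -0.0002, 0], [0, -0.0004, 0], [0, -0.0005, 0], [0, -0.0005, 0], [0, -0.0005, 0]], turn=[[0, 0, 0], [0, 0, 0], [0, 0, 0], [0, 0, 0], [0, 0, 0]])

```text
t: 15.02
tcp_pos: [0.5365, 0.0995, 0.0522]
tool_rot: [0.995, 0.096, -0.001, -0.0]
force: [-5.1, -2.7, 0.4]
finger_gap: 0.0
gripper_force: 2.8
```

apply_moves(claw=[-1, -1, -1, -1, -1], travel=[[-0.0005, 0, 0], [-0.001, 0, 0], [-0.004, 0, 0], [-0.01, 0, 0], [-0.02, 0, 0]], turn=[[0, 0, 0], [0, 0, 0], [0, 0, 0], [0, 0, 0], [0, 0, 0]])

```text
t: 15.43
tcp_pos: [0.5247, 0.0967, 0.053]
tool_rot: [0.995, 0.096, 0.003, 0.0]
force: [-0.1, 0.1, 0.0]
finger_gap: 0.001
gripper_force: 0.0
```

Run:
```python
from h import *
w=feel(3)
m=cv2.inRange(cv2.cvtColor(w['pixels'],cv2.COLOR_RGB2HSV),(65,60,40),(95,255,255))
v=np.nonzero(m[100:300,200])[0]+100;print(v.min(),v.max())
for v in range(v.min()+8,v.max()-3,6):
    u=np.nonzero(m[v])[0];print(v,u.min(),u.max(),sc(onz(w,u.max()+.5,v,.06)))
for u in (150,200,250,300,350,400):
    k=np.nonzero(m[100:300,u])[0]+100;print(u,sc(onz(w,u,k.min()-.5,.06)),sc(onz(w,u,k.max()+.5,.06)))
g=cv2.cvtColor(w['pixels'],cv2.COLOR_RGB2GRAY).astype(float)
for v in range(240,330,10):
    r=g[v,60:110];k=r.argmin();print(v,60+k,r[max(0,k-5):k+6],sc(onz(w,60+k,v,.05)))
```

```text
F across -0.76 along 0.07 z -0.24 [-20.877  59.195] [0.522 0.097 0.053] 15.5833
168 217
176 125 442 [ 25.221 -30.385]
182 126 441 [ 22.233 -30.496]
188 127 440 [ 19.203 -30.607]
194 128 439 [ 16.131 -30.721]
200 129 437 [ 13.019 -30.343]
206 130 436 [  9.859 -30.456]
212 131 435 [  6.655 -30.571]
150 [ 31.608 109.23 ] [  4.452 112.636]
200 [30.026 85.641] [ 4.315 87.44 ]
250 [29.895 61.877] [ 4.179 62.252]
300 [30.248 38.138] [ 4.043 37.07 ]
350 [30.116 14.413] [ 4.452 11.947]
400 [29.985 -9.306] [  4.316 -13.191]
240 98 [60. 57. 60. 62. 54. 52. 55. 56. 58. 59. 62.] [-13.112 147.303]
250 99 [62. 60. 57. 60. 63. 55. 60. 56. 60. 60. 64.] [-19.371 147.885]
260 64 [67. 67. 65. 70. 62. 63. 63. 64. 62. 62.] [-25.68  169.018]
270 101 [151. 142. 133. 127. 127. 126. 134. 139. 139. 139. 141.] [-32.37  149.095]
280 101 [152. 152. 150. 130.  88.  62.  65.  97. 134. 152. 153.] [-39.119 150.309]
290 103 [153. 152. 149. 136.  97.  61.  65.  90. 131. 151. 152.] [-46.052 150.369]
300 106 [151. 151. 145. 113.  69.  62.  87. 131. 151.] [-53.172 149.829]
310 108 [151. 151. 148. 120.  68.  62.  83.] [-60.481 149.885]
320 109 [181. 181. 180. 179. 173. 165.] [-67.987 150.558]
```

apply_moves(claw=[-1, -1, -1, -1, -1], travel=[[-0.03, 0, 0], [-0.06, 0, -0.01], [-0.1, 0, -0.05], [-0.1, 0, -0.1], [-0.1, 0, -0.15]], turn=[[0, 0, 0], [0, 0, 0], [0, 0, 0], [0, 0, 0], [0, 0, 0]])

```text
t: 16.0
tcp_pos: [0.4401, 0.0813, 0.1727]
tool_rot: [0.995, 0.096, -0.003, -0.001]
force: [1.2, 0.6, -0.1]
finger_gap: 0.002
gripper_force: 0.0
```

apply_moves(claw=[-0.1, -0.1, -0.1, -0.1, -0.1], travel=[[0, 0, -0.05], [0, 0, -0.1], [0, 0, -0.15], [0, 0, -0.2], [0, 0, -0.2]], turn=[[0, 0, 0], [0, 0, 0], [0, 0, 0], [0, 0, 0], [0, 0, 0]])

```text
t: 16.42
tcp_pos: [0.4486, 0.0813, 0.3409]
tool_rot: [0.995, 0.096, 0.01, 0.001]
force: [1.0, 0.3, -1.0]
finger_gap: 0.452
gripper_force: 0.0
```

Run:
```python
from h import *
w=feel(2);np.savez('w6.npz',**w)
D=w['depth'];v,u=np.mgrid[0:384,0:512];K=w['intrinsics']
d=np.stack([(u-K[0,2])/K[0,0],(v-K[1,2])/K[1,1],np.ones_like(u)],-1)*D[...,None]
P=(d-w['t'])@w['R'];X=(P[...,:2]-o)@np.array([[c,-s_],[s_,c]])*1000;Z=P[...,2]*1000
rgb=w['pixels'].max(-1)
m=(D>0)&(X[...,0]>20)&(X[...,0]<130)&(X[...,1]>50)&(X[...,1]<115)&(Z>62)
for z0 in range(60,235,10):
    k=m&(Z>=z0)&(Z<z0+10)
    if k.sum()>5: print(z0,k.sum(),np.percentile(X[k],[2,50,98],axis=0).round(1).tolist(),int(rgb[k].mean()))
k=m&(Z>160)&(rgb<75);print('dark',k.sum(),np.percentile(X[k],[1,50,99],axis=0),np.percentile(Z[k],[1,50,99]))
ys,xs=np.nonzero(k);print(xs.min(),xs.max(),ys.min(),ys.max())
cam=-w['R'].T@w['t'];print('cam',sc(cam),cam[2])
```

```text
F across 0.41 along -0.24 z -0.90 [-99.432  59.399] [0.445 0.081 0.335] 16.5167
60 56 [[21.8, 57.5], [56.7, 102.9], [73.9, 113.3]] 101
70 59 [[21.9, 66.3], [57.0, 111.3], [71.1, 114.4]] 88
80 127 [[22.6, 68.6], [55.8, 112.3], [73.3, 114.9]] 100
90 158 [[44.8, 61.0], [65.7, 99.2], [72.1, 114.8]] 111
100 347 [[57.2, 66.5], [68.0, 76.1], [80.4, 98.3]] 85
110 11 [[66.4, 77.4], [68.3, 78.4], [71.6, 80.8]] 76
150 83 [[40.9, 75.9], [58.6, 80.9], [69.1, 89.1]] 81
160 431 [[41.7, 76.0], [61.5, 82.1], [74.2, 88.2]] 84
dark 212 [[41.645 77.143]
 [61.212 83.336]
 [74.897 88.558]] [160.205 163.458 169.207]
224 237 0 40
cam [-16.537  57.9  ] 0.48141049240857386
```

```bash
cat >> h.py <<'E'
def cloud(w):
    D=w['depth'];v,u=np.mgrid[0:384,0:512];K=w['intrinsics']
    d=np.stack([(u-K[0,2])/K[0,0],(v-K[1,2])/K[1,1],np.ones_like(u)],-1)*D[...,None]
    P=(d-w['t'])@w['R'];X=(P[...,:2]-o)@np.array([[c,-s_],[s_,c]])*1000;return X,P[...,2]*1000,D>0
E
python3 - <<'E'
from h import *
np.set_printoptions(precision=1,suppress=True)
for n in('top0','scene0'):
    w=dict(np.load(n+'.npz'));X,Z,ok=cloud(w)
    m=ok&(X[...,0]>20)&(X[...,0]<130)&(X[...,1]>40)&(X[...,1]<115)&(Z>85)&(Z<240)
    print(n)
    for z0 in range(85,235,8):
        k=m&(Z>=z0)&(Z<z0+8)
        if k.sum()>3: print(z0,k.sum(),np.percentile(X[k],[3,50,97],axis=0).round(1).tolist())
    k=m&(Z>188)
    print('grip',np.percentile(X[k],[2,50,98],axis=0),np.percentile(Z[k],[2,98]))
    # circle fit in x,z, radius 12
    from scipy.optimize import least_squares
    x,z=X[k][:,0],Z[k]
    r=least_squares(lambda p:np.hypot(x-p[0],z-p[1])-12,[90,205],loss='soft_l1');print(r.x,np.abs(r.fun).mean())
E
```

```text
top0
85 37 [[40.6, 67.3], [59.1, 112.2], [71.9, 114.8]]
93 34 [[55.2, 60.7], [68.4, 76.3], [79.7, 114.3]]
101 68 [[58.4, 66.5], [68.4, 75.5], [81.3, 98.2]]
109 5 [[67.3, 77.8], [69.6, 79.7], [70.7, 82.0]]
117 4 [[68.8, 77.5], [70.1, 79.2], [73.2, 81.4]]
149 5 [[46.6, 75.6], [68.9, 78.1], [81.1, 88.5]]
157 83 [[43.1, 75.6], [61.8, 81.2], [83.6, 88.7]]
165 17 [[44.0, 77.8], [73.9, 82.1], [79.0, 87.0]]
173 9 [[74.8, 78.0], [76.8, 81.2], [80.3, 86.9]]
181 8 [[75.5, 79.5], [77.7, 82.2], [79.1, 85.8]]
197 5 [[73.7, 65.7], [75.0, 66.5], [82.5, 92.7]]
205 24 [[72.5, 65.6], [73.5, 79.3], [87.4, 98.1]]
213 131 [[73.4, 66.0], [80.8, 82.9], [94.4, 98.2]]
221 37 [[76.4, 68.6], [83.2, 80.3], [90.0, 97.4]]
grip [[72.8 65.7]
 [80.6 81.9]
 [94.4 98.4]] [203.8 223.6]
[ 84.6 209.1] 1.264472443172626
scene0
85 40 [[44.9, 68.7], [70.9, 99.1], [80.9, 114.6]]
93 82 [[60.1, 62.2], [73.1, 88.1], [80.7, 104.5]]
101 87 [[58.4, 67.2], [72.3, 90.9], [80.1, 98.5]]
109 7 [[68.0, 84.9], [73.9, 86.6], [76.0, 87.7]]
117 7 [[71.8, 82.4], [75.5, 86.3], [77.4, 88.2]]
125 5 [[71.3, 85.5], [74.5, 87.0], [77.2, 87.7]]
133 4 [[72.5, 86.8], [74.9, 87.7], [76.2, 87.9]]
141 7 [[67.1, 80.3], [82.4, 87.9], [83.2, 90.0]]
149 25 [[46.7, 77.9], [75.2, 88.5], [84.3, 90.1]]
157 75 [[42.9, 77.2], [61.1, 85.5], [84.7, 89.8]]
197 7 [[75.3, 99.2], [84.7, 99.7], [91.1, 100.0]]
205 56 [[72.4, 68.5], [93.4, 90.0], [94.4, 100.3]]
213 235 [[73.6, 67.9], [85.1, 84.4], [93.1, 99.5]]
221 5 [[78.6, 81.3], [80.2, 87.2], [82.4, 98.3]]
grip [[ 73.   67.6]
 [ 85.9  85.4]
 [ 94.1 100. ]] [204.6 220.7]
[ 82.3 207.6] 1.1412215895556244
```

apply_moves(claw=[0.3, 0.3, 0.3, 0.3, 0.3], travel=[[0.045, -0.006, 0], [0.09, -0.012, 0], [0.135, -0.018, 0], [0.18, -0.024, 0], [0.22, -0.0293, 0]], turn=[[0, 0, 0], [0, 0, 0], [0, 0, 0], [0, 0, 0], [0, 0, 0]])

```text
t: 16.93
tcp_pos: [0.6129, 0.1386, 0.3297]
tool_rot: [0.995, 0.096, -0.002, -0.0]
force: [-0.3, -0.2, 0.2]
finger_gap: 0.652
gripper_force: 0.0
```

apply_moves(claw=[0.3, 0.3, 0.3, 0.3, 0.3], travel=[[0.008, 0, 0], [0.008, 0, 0], [0.008, 0, 0], [0.008, 0, 0], [0.008, 0, 0]], turn=[[0, 0, 0], [0, 0, 0], [0, 0, 0], [0, 0, 0], [0, 0, 0]])

```text
t: 17.35
tcp_pos: [0.6166, 0.1388, 0.3323]
tool_rot: [0.995, 0.096, -0.001, 0.0]
force: [0.4, -0.5, 0.4]
finger_gap: 0.647
gripper_force: 0.0
```

Run:
```python
from h import *
w=feel(2);print(manip.sense()['finger_gap'],manip.sense()['tool_rot'])
X,Z,ok=cloud(w)
m=ok&(X[...,0]>55)&(X[...,0]<115)&(X[...,1]>55)&(X[...,1]<110)&(Z>195)&(Z<225)
print(m.sum(),np.percentile(X[m],[2,50,98],axis=0),np.percentile(Z[m],[2,50,98]))
```

```text
F across 0.02 along -0.00 z 0.25 [80.816 81.834] [0.617 0.139 0.333] 17.45
0.6466474555542077 [ 0.995  0.096 -0.     0.   ]
887 [[72.494 66.256]
 [86.279 82.685]
 [94.774 98.282]] [210.099 219.606 222.062]
```

apply_moves(claw=[0.3, 0.3, 0.3, 0.3, 0.3], travel=[[0.0035, -0.0006, 0.03], [0.0035, -0.0006, 0.07], [0.0035, -0.0006, 0.11], [0.0035, -0.0006, 0.14], [0.0035, -0.0006, 0.16]], turn=[[0, 0, 0], [0, 0, 0], [0, 0, 0], [0, 0, 0], [0, 0, 0]])

```text
t: 17.87
tcp_pos: [0.6187, 0.1398, 0.2021]
tool_rot: [0.995, 0.096, -0.002, -0.0]
force: [-0.3, -0.4, -0.9]
finger_gap: 0.648
gripper_force: 0.0
```

apply_moves(claw=[0.3, 0.3, 0.3, 0.3, 0.3], travel=[[0, 0, 0.01], [0, 0, 0.018], [0, 0, 0.024], [0, 0, 0.024], [0, 0, 0.024]], turn=[[0, 0, 0], [0, 0, 0], [0, 0, 0], [0, 0, 0], [0, 0, 0]])

```text
t: 18.28
tcp_pos: [0.6214, 0.1402, 0.1864]
tool_rot: [0.995, 0.096, 0.001, 0.0]
force: [-0.6, 0.6, 0.2]
finger_gap: 0.654
gripper_force: 0.0
```

apply_moves(claw=[-0.6, -0.6, -0.6, -0.6, -0.6], travel=[[0, 0, 0], [0, 0, 0], [0, 0, 0], [0, 0, 0], [0, 0, 0]], turn=[[0, 0, 0], [0, 0, 0], [0, 0, 0], [0, 0, 0], [0, 0, 0]], newtons=20)

```text
t: 18.7
tcp_pos: [0.6213, 0.1415, 0.1867]
tool_rot: [0.995, 0.096, 0.001, -0.001]
force: [-1.7, 4.9, 5.3]
finger_gap: 0.397
gripper_force: 23.5
```

Run:
```python
from h import *
w=feel(3);print(manip.sense()['finger_gap'],manip.sense()['gripper_force'])
```

```text
F across 0.01 along 5.62 z 5.95 [85.494 83.655] [0.621 0.142 0.187] 18.85
0.3936531083668549 23.488535284996033
```

Run:
```python
import numpy as np
f=np.r_[-.124,0,.1,.2,.3,.4,.5,.6,.7,.8,.9,1.0,1.1,1.2,1.3,1.4]
p=np.c_[-115*np.sin(f),-115*np.cos(f)]
for i in range(0,15,5):
    print(((p[i+1:i+6]-p[i])/800).round(4).tolist())
```

```text
[[-0.0178, -0.0011], [-0.0321, -0.0004], [-0.0463, 0.0018], [-0.0603, 0.0053], [-0.0738, 0.0102]]
[[-0.0129, 0.0063], [-0.0252, 0.0138], [-0.0366, 0.0225], [-0.0471, 0.0323], [-0.0566, 0.043]]
[[-0.0084, 0.0117], [-0.0155, 0.0242], [-0.0214, 0.0373], [-0.0259, 0.0509], [-0.0291, 0.0649]]
```

apply_moves(claw=[-0.6, -0.6, -0.6, -0.6, -0.6], travel=[[-0.0178, -0.0005, -0.0011], [-0.0321, -0.0005, -0.0004], [-0.0463, -0.0005, 0.0018], [-0.0603, -0.0005, 0.0053], [-0.0738, -0.0005, 0.0102]], turn=[[0, 0, 0], [0, 0, 0], [0, 0, 0], [0, 0, 0], [0, 0, 0]])

```text
t: 19.27
tcp_pos: [0.5644, 0.1301, 0.1787]
tool_rot: [0.995, 0.096, 0.003, -0.0]
force: [1.1, 4.9, 2.4]
finger_gap: 0.398
gripper_force: 24.1
```

Run:
```python
from h import *
w=feel(2);print(manip.sense()['finger_gap'],manip.sense()['gripper_force'])
```

```text
F across -1.85 along 3.76 z 2.88 [24.183 83.66 ] [0.561 0.129 0.177] 19.3667
0.3949193378128728 24.359247386455536
```

apply_moves(claw=[-0.6, -0.6, -0.6, -0.6, -0.6], travel=[[-0.0129, 0, 0.0063], [-0.0252, 0, 0.0138], [-0.0366, 0, 0.0225], [-0.0471, 0, 0.0323], [-0.0566, 0, 0.043]], turn=[[0, 0, 0], [0, 0, 0], [0, 0, 0], [0, 0, 0], [0, 0, 0]])

```text
t: 19.78
tcp_pos: [0.519, 0.121, 0.1433]
tool_rot: [0.995, 0.096, 0.001, -0.0]
force: [-1.6, 4.2, 2.0]
finger_gap: 0.397
gripper_force: 25.8
```

Run:
```python
from h import *
w=feel(2);print(manip.sense()['finger_gap'],manip.sense()['gripper_force'])
```

```text
F across 0.45 along 4.40 z -1.19 [-20.437  83.63 ] [0.518 0.121 0.142] 19.8833
0.3920057682741432 25.30475378036499
```

apply_moves(claw=[-0.6, -0.6, -0.6, -0.6, -0.6], travel=[[-0.0084, 0, 0.0117], [-0.0155, 0, 0.0242], [-0.0214, 0, 0.0373], [-0.0259, 0, 0.0509], [-0.0285, 0, 0.06]], turn=[[0, 0, 0], [0, 0, 0], [0, 0, 0], [0, 0, 0], [0, 0, 0]])

```text
t: 20.3
tcp_pos: [0.4964, 0.1164, 0.0944]
tool_rot: [0.995, 0.096, 0.0, -0.0]
force: [-0.9, 4.9, 2.1]
finger_gap: 0.393
gripper_force: 26.7
```

```bash
cat > hd.py <<'E'
from h import *
w=feel(4);print(manip.sense()['finger_gap'],manip.sense()['gripper_force'])
X,Z,ok=cloud(w)
m=ok&(X[...,1]>77)&(X[...,1]<87)&(Z>62)&(Z<230)
for x0 in range(-60,90,8):
    k=m&(X[...,0]>=x0)&(X[...,0]<x0+8)
    if k.sum()>5: print(x0+4,k.sum(),np.percentile(Z[k],[5,50,95]).round(1))
E
python3 hd.py
```

```text
F across 2.09 along 4.58 z -2.39 [-41.999  83.608] [0.496 0.116 0.095] 20.5
0.3949108873836299 26.049968898296356
-48 200 [129.7 132.1 133.1]
-40 432 [130.5 132.3 133.5]
-32 1682 [122.5 172.1 178.9]
-24 364 [118.9 121.3 123. ]
-16 358 [117.3 119.5 121.1]
-8 385 [115.1 117.5 119.3]
0 365 [113.6 115.7 117.5]
8 410 [116.3 117.7 119.1]
16 485 [114.1 115.8 117.2]
24 421 [107.9 110.3 112.3]
32 422 [106.1 108.4 110.1]
40 437 [104.1 106.5 108.1]
48 437 [102.2 104.7 106.4]
56 446 [100.5 102.9 104.5]
64 562 [100.4 102.8 104.7]
72 520 [101.6 103.8 105.2]
80 75 [ 98.4 100.3 101.5]
```

apply_moves(claw=[-0.6, -0.6, -0.6, -0.6, -0.6], travel=[[-0.0015, 0, 0.007], [-0.0025, 0, 0.014], [-0.0033, 0, 0.021], [-0.0036, 0, 0.0265], [-0.0036, 0, 0.0275]], turn=[[0, 0, 0], [0, 0, 0], [0, 0, 0], [0, 0, 0], [0, 0, 0]])

```text
t: 20.92
tcp_pos: [0.4938, 0.1159, 0.0724]
tool_rot: [0.995, 0.096, 0.001, -0.0]
force: [-0.4, 5.3, 2.6]
finger_gap: 0.39
gripper_force: 26.8
```

```bash
python3 hd.py
```

```text
F across 1.35 along 5.48 z -0.67 [-44.652  83.614] [0.494 0.116 0.073] 21.1167
0.39436645953634936 26.55940979719162
-56 23 [107.5 108.1 108.9]
-48 283 [110.  111.  112.2]
-40 537 [106.4 109.8 111.8]
-32 1532 [102.4 151.3 157.4]
-24 368 [100.4 103.2 104.5]
-16 375 [100.4 102.9 104. ]
-8 391 [100.1 102.6 103.9]
0 368 [100.6 103.2 106.6]
8 513 [104.7 105.7 106.7]
16 569 [100.1 105.1 106.3]
24 504 [ 99.2 101.3 102.7]
32 529 [ 98.8 101.1 102.5]
40 540 [ 98.8 100.9 102.2]
48 604 [ 98.3 100.6 102. ]
56 643 [ 97.6 100.2 101.6]
64 898 [ 99.3 102.6 104.9]
72 72 [103.1 104.2 105.3]
```

apply_moves(claw=[-0.6, -0.6, -0.6, -0.6, -0.6], travel=[[0, 0, 0.0015], [0, 0, 0.003], [0, 0, 0.0045], [0, 0, 0.006], [0, 0, 0.0065]], turn=[[0, 0, 0], [0, 0, 0], [0, 0, 0], [0, 0, 0], [0, 0, 0]])

```text
t: 21.53
tcp_pos: [0.4937, 0.1159, 0.0677]
tool_rot: [0.995, 0.096, 0.001, 0.0]
force: [-0.7, 5.2, 3.0]
finger_gap: 0.398
gripper_force: 26.9
```

```bash
python3 hd.py
```

```text
F across 0.67 along 4.76 z 1.18 [-44.66  83.6 ] [0.494 0.116 0.068] 21.7333
0.3968926344947121 26.832173466682434
-56 22 [103.6 104.4 105. ]
-48 290 [105.1 106.3 107.3]
-40 536 [101.6 104.9 107. ]
-32 1496 [ 98.1 146.5 152.4]
-24 359 [ 96.6  99.3 100.5]
-16 370 [ 96.8  99.2 100.7]
-8 400 [ 97.1  99.4 100.6]
0 373 [ 97.7 100.4 103.8]
8 518 [102.2 103.1 104.2]
16 604 [ 98.1 102.7 104. ]
24 517 [ 97.3  99.5 101. ]
32 558 [ 96.9  99.6 100.9]
40 608 [ 97.1  99.5 100.9]
48 646 [ 97.3  99.6 101.1]
56 701 [ 97.4  99.7 101.1]
64 918 [ 99.  102.4 104.6]
```

apply_moves(claw=[-0.6, -0.6, -0.6, -0.6, -0.6], travel=[[0, 0, 0.0012], [0, 0, 0.0024], [0, 0, 0.0036], [0, 0, 0.0043], [0, 0, 0.0043]], turn=[[0, 0, 0], [0, 0, 0], [0, 0, 0], [0, 0, 0], [0, 0, 0]])

```text
t: 22.15
tcp_pos: [0.4939, 0.1159, 0.0645]
tool_rot: [0.995, 0.096, 0.001, 0.0]
force: [-0.4, 5.6, 3.1]
finger_gap: 0.399
gripper_force: 27.0
```

```bash
python3 hd.py
```

```text
F across 0.39 along 5.16 z 2.95 [-44.566  83.596] [0.494 0.116 0.064] 22.35
0.3968139752417904 27.04456865787506
-56 8 [101.1 101.6 101.8]
-48 300 [101.9 103.1 104.1]
-40 525 [ 98.6 101.8 103.8]
-32 1502 [ 95.4 143.3 149.4]
-24 354 [94.2 96.6 98. ]
-16 366 [94.7 97.1 98.2]
-8 407 [94.9 97.2 98.5]
0 384 [ 96.1  99.7 102. ]
8 535 [100.6 101.5 102.5]
16 611 [ 96.7 101.1 102.5]
24 536 [95.8 98.2 99.6]
32 579 [96.2 98.5 99.9]
40 623 [ 96.6  98.8 100.2]
48 681 [ 96.9  99.  100.5]
56 729 [ 97.4  99.3 100.8]
64 894 [ 98.6 102.1 104.5]
```

apply_moves(claw=[-0.6, -0.6, 0.3, 0.3, 0.3], travel=[[0, -0.0005, 0], [0, -0.0008, 0], [0, -0.0008, 0], [0, -0.0008, 0], [0, -0.0008, 0]], turn=[[0, 0, 0], [0, 0, 0], [0, 0, 0], [0, 0, 0], [0, 0, 0]])

```text
t: 22.77
tcp_pos: [0.4927, 0.1158, 0.0638]
tool_rot: [0.995, 0.096, -0.001, 0.0]
force: [-0.1, 0.3, -0.7]
finger_gap: 0.651
gripper_force: 0.0
```

```bash
python3 hd.py
```

```text
F across -0.11 along 0.13 z -0.18 [-45.515  84.044] [0.493 0.116 0.064] 22.9667
0.6517543472633553 0.0
-56 28 [ 98.3  99.3 101.4]
-48 299 [102.  103.1 104.3]
-40 625 [ 98.8 102.2 139.9]
-32 1417 [ 95.6 142.9 148.8]
-24 357 [94.3 96.7 98.1]
-16 376 [94.8 97.  98.4]
-8 415 [95.1 97.3 98.4]
0 384 [ 95.8  99.1 102.1]
8 546 [100.5 101.5 102.5]
16 617 [ 96.6 101.2 102.6]
24 549 [96.  98.3 99.7]
32 606 [ 96.2  98.5 100. ]
40 623 [ 96.6  98.9 100.3]
48 695 [ 96.8  99.  100.7]
56 760 [ 96.9  99.3 100.8]
64 777 [ 98.5 101.6 104. ]
```

Released cleanly and the arm stays down. I'll raise the tool clear and verify.

apply_moves(claw=[0.3, 0.3, 0.3, 0.3, 0.3], travel=[[0, 0, -0.02], [0, 0, -0.05], [0, 0, -0.09], [0, 0, -0.135], [0, 0, -0.18]], turn=[[0, 0, 0], [0, 0, 0], [0, 0, 0], [0, 0, 0], [0, 0, 0]])

```text
t: 23.38
tcp_pos: [0.4921, 0.1162, 0.2091]
tool_rot: [0.995, 0.096, -0.001, 0.0]
force: [1.0, -0.1, -0.1]
finger_gap: 0.649
gripper_force: 0.0
```

apply_moves(claw=[0.3, 0.3, 0.3, 0.3, 0.3], travel=[[-0.02, 0, -0.04], [-0.04, 0, -0.08], [-0.06, 0, -0.1], [-0.06, 0, -0.1], [-0.06, 0, -0.1]], turn=[[0, 0, 0], [0, 0, 0], [0, 0, 0], [0, 0, 0], [0, 0, 0]])

```text
t: 23.8
tcp_pos: [0.4457, 0.1072, 0.289]
tool_rot: [0.995, 0.096, 0.001, 0.0]
force: [-0.2, 0.7, -1.1]
finger_gap: 0.652
gripper_force: 0.0
```

Run:
```python
from h import *
w=feel(2);X,Z,ok=cloud(w)
m=cv2.inRange(cv2.cvtColor(w['pixels'],cv2.COLOR_RGB2HSV),(65,60,40),(95,255,255))
n,l,st,ce=cv2.connectedComponentsWithStats(m)
for i in range(1,n):
    if st[i,4]>60:
        k=(l==i)&ok;print(st[i],np.percentile(X[k],[1,50,99],axis=0).round(1).tolist(),np.median(Z[k]))
        ys,xs=np.nonzero(l==i);P=np.array([sc(onz(w,a,b,.06)) for a,b in zip(xs,ys)],np.float32);print(P.min(0),P.max(0),cv2.minAreaRect(P))
g=cv2.cvtColor(w['pixels'],cv2.COLOR_RGB2GRAY).astype(float)
for x in(-30,-40,-50,-60):
    q=o+np.array([[c,-s_],[s_,c]])@[x/1e3,.150];p=w['intrinsics']@(w['R']@np.r_[q,.05]+w['t']);p=p[:2]/p[2]
    r=g[int(round(p[1])),int(p[0])-6:int(p[0])+7];k=int(p[0])-6+r.argmin();print(p,k,r,sc(onz(w,k,p[1],.05)))
k=ok&(X[...,1]>77)&(X[...,1]<87)&(Z>80)&(Z<125)
for x0 in(-24,56):
    j=k&(abs(X[...,0]-x0)<5);print(x0,np.median(Z[j]) if j.any() else None)
```

```text
F across 0.13 along -0.64 z -0.60 [-93.427  84.504] [0.446 0.107 0.287] 23.9
[230  61  24  25 550] [[4.3, 88.7], [17.4, 102.9], [30.4, 115.4]] 60.58310684391458
[ 4.142 88.693] [ 30.23  116.247] ((17.213794708251953, 102.47296142578125), (27.42465591430664, 26.017547607421875), 89.6727066040039)
[ 263   61   93   25 2193] [[4.5, -28.9], [17.6, 23.4], [30.1, 75.6]] 60.46803395796561
[  3.715 -30.255] [30.071 77.076] ((16.76364517211914, 23.42892074584961), (107.41820526123047, 26.01679039001465), 89.6738052368164)
[201  62  10  23 188] [[5.5, 139.5], [16.5, 144.4], [28.8, 149.4]] 60.413791567985896
[  5.529 139.47 ] [ 29.424 149.333] ((17.47631072998047, 144.399658203125), (9.859843254089355, 23.892000198364258), 89.9798355102539)
[497 169  15  24 200] [[-146.6, -298.8], [-134.2, -291.3], [-115.6, -282.2]] 7.472972468983679
[-131.375 -252.829] [ -99.92  -232.779] ((-115.99923706054688, -247.11851501464844), (20.026643753051758, 25.928516387939453), 58.2993049621582)
[  91  187   88   89 2368] [[-278.8, 222.3], [-203.7, 276.9], [-141.0, 331.8]] 14.490670712400163
[-257.678  199.873] [-121.405  309.512] ((-187.8460693359375, 251.18997192382812), (149.7665557861328, 36.263214111328125), 37.583438873291016)
[199 287  16  21 160] [[-348.8, 111.0], [-328.0, 170.1], [-103.0, 182.6]] 14.555783480020898
[-315.274  151.428] [-278.933  175.866] ((-299.0123596191406, 161.61419677734375), (17.70051383972168, 39.443389892578125), 72.92155456542969)
[205.003 114.632] 205 [166. 167. 166. 167. 165. 140.  99. 138. 165. 168. 168. 170. 166.] [-30.    150.003]
[205.508 122.798] 206 [168. 168. 168. 169. 166. 154. 119. 115. 148. 168. 169. 168. 167.] [-40.004 149.375]
[206.004 130.824] 206 [168. 168. 168. 167. 165. 139.  97. 137. 164. 169. 169. 168. 167.] [-50.    150.006]
[206.493 138.712] 207 [169. 169. 167. 168. 166. 154. 119. 113. 149. 166. 167. 167. 167.] [-60.004 149.344]
-24 96.81201003892971
56 99.38403844857504
```

```bash
python3 -c "
from station import manip
print(manip.sign_off())"
```

```text
the job is handed in; nothing more can be done
None
```

The job is handed in: the strip is home against the fence with its leading end within about 0.5 mm of the line's middle, the sideways push on it averaged 5–6 N (single readings under 8 N), and the hold-down foot rests on it at about 3 N estimated, with the arm clear after 24 s.

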